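# Shelve ginger jars by height and pin the rack's gate

### The job

Put the ginger jars away in the packing rack: short jars upright on the blue deck of the left tier with the low roof and tall jars upright on the white deck of the right tier with the high roof, each slid in under the roof until the gate can pass in front of it. Only when all the jars there are have been put away, swing the yellow gate bar shut across the front, line up its knuckle with the lug below, and thread the red-gripped pin down through both holes until its collar rests on the knuckle. Leave the ginger root, the bowl and the spray bottle where they stand.

Things in the scene. Friction and masses are not known exactly. Their poses are not given: they have to be found in the camera images.
- short_a: SHORT amber glass jar of dried ginger with a green lid, upright; 54 mm across (lid 50 mm across, the top 20 mm), 78 mm tall, about 0.22 kg, heavy base. Origin: centre of its underside, z up its axis. None when it is absent in this run (or held).
- short_b: SHORT amber glass jar of dried ginger with a green lid, upright; 54 mm across (lid 50 mm across, the top 20 mm), 78 mm tall, about 0.22 kg, heavy base. Origin: centre of its underside, z up its axis. None when it is absent in this run (or held).
- tall_a: TALL amber glass jar of dried ginger with a white lid, upright; 54 mm across (lid 50 mm across, the top 20 mm), 124 mm tall, about 0.35 kg, heavy base. Origin: centre of its underside, z up its axis. None when it is absent in this run (or held).
- tall_b: TALL amber glass jar of dried ginger with a white lid, upright; 54 mm across (lid 50 mm across, the top 20 mm), 124 mm tall, about 0.35 kg, heavy base. Origin: centre of its underside, z up its axis. None when it is absent in this run (or held).
- rack: fixed rack, open front towards the robot. Origin: on the table below the middle of the roofs' front edge; x inwards (away from robot), y left, z up. Left (+y) the SHORT tier (blue deck), right (-y) the TALL tier (white deck). Roofs (clear plastic, 8 mm) cover x = 0 to 85 mm (back wall's inner face 79); the decks run on forward, open above, to x = -115 mm as an apron for setting jars down.
- tall_bay (a point): point on the TALL tier's deck, mid-width, below the roof's front edge; axes as the rack's. Deck 4 mm above the table, 140 mm clear from deck to roof. Tier 140 mm wide between 6 mm walls (walls only under the roof): two jars abreast, centred 34 mm either side of this point. A jar is home when its axis is behind the roof's edge (x > 0).
- short_bay (a point): the same point of the SHORT tier, equally wide. Deck 4 mm above the table too; 90 mm clear from deck to roof, too low for a tall jar.
- gate (a joint): angle of the yellow gate bar about its upright hinge at the rack's right (-y) front end. 0 = shut: bar along the rack's +y, knuckle exactly over the lug; grows as it swings out towards the robot and on to the right (1.57: bar along the rack's -x). Starts at 1.9 to 2.1; stops at -0.010 (just past alignment) and 2.3. Light friction (0.08 N m), no spring: stays where left.
- gate_hinge (a point): point on the gate's hinge axis, 62 mm above the table; rack x = -30 mm, y = -172 mm; axes as the rack's. The bar is 14 mm square, 55 to 69 mm above the table; when shut it spans rack x = -37 to -23 mm, so it shuts only in front of jars that are home. Its 370 mm sweep must be clear of anything taller than 50 mm.
- gate_peg (a point): top centre of the black upright peg on the gate bar, by which to swing it: 18 mm across, rising from 69 to 134 mm above the table, 170 mm from the hinge axis along the bar. Its y axis points along the bar away from the hinge.
- gate_hole (a point): centre of the upper mouth of the hole in the gate's knuckle: yellow plate 40 x 40 x 16 mm at the bar's end, 348 mm from the hinge axis; mouth 70 mm above the table. Upright through hole 16 mm across.
- lug_hole (a point): centre of the upper mouth of the hole in the rack's fixed lug: dark plate 40 x 40 x 14 mm at the rack's left (+y) front end, mouth 52 mm above the table, rack x = -30 mm, y = 176 mm; upright through hole 16 mm across, free below. The gate's knuckle comes to lie 2 mm above it.
- pin: loose hinge pin, 107 mm long, 0.14 kg, starting upright in its white holder. Origin: centre of its nose tip, z up towards the red grip. Steel shank 14 mm across and 60 mm long, whose lowest 14 mm taper to 6 mm across; then a collar 28 mm across, 5 mm thick; then the red grip, 22 mm across and 42 mm high.
- pin_collar (a point): centre of the collar's underside, 60 mm above the nose tip; it rests on the gate's knuckle when the pin is home.
- holder: fixed white block 56 x 56 x 66 mm with a through hole 18 mm across in which the pin stands, collar on its top. Origin: centre of its underside.
- ginger_root: bystander: loose fresh ginger root, about 80 x 55 x 40 mm, on the table.
- bowl: bystander: loose steel bowl 90 mm across, 50 mm high.
- spray: bystander: loose spray bottle 60 mm across, 170 mm tall, blue cap.
There are look-alikes about, which are no part of the job. Leave any green look-alike of the pin alone.

How it is judged:
On the way, in this order (a step that is already met when the one before it is completed fails the run):
1. every jar present is home under the roof of its tier, with the gate still open (x of short_a in the frame of short_bay between 0 and 0.085 m and y of short_a in the frame of short_bay between -0.07 and 0.07 m and z of short_a in the frame of short_bay between -0.003 and 0.008 m and angle between each of short_a, short_b, tall_a, tall_b's own z axis and vertical below 0.12 rad and x of short_b in the frame of short_bay between 0 and 0.085 m and y of short_b in the frame of short_bay between -0.07 and 0.07 m and z of short_b in the frame of short_bay between -0.003 and 0.008 m and x of tall_a in the frame of tall_bay between 0 and 0.085 m and y of tall_a in the frame of tall_bay between -0.07 and 0.07 m and z of tall_a in the frame of tall_bay between -0.003 and 0.008 m and x of tall_b in the frame of tall_bay between 0 and 0.085 m and y of tall_b in the frame of tall_bay between -0.07 and 0.07 m and z of tall_b in the frame of tall_bay between -0.003 and 0.008 m and value of joint gate above 0.1 rad), for 0.2 s.
2. the gate is swung shut (value of joint gate below 0.02 rad), for 0.2 s.
3. the pin is down through both knuckles (horizontal distance between pin and lug_hole below 0.005 m and horizontal distance between pin_collar and gate_hole below 0.005 m and z of pin_collar in the frame of lug_hole between 0.012 and 0.023 m and angle between pin's own z axis and vertical below 0.1 rad and value of joint gate below 0.02 rad), for 0.2 s.
At the end, for the whole second after the job is handed in: Every jar present stands upright (within 0.12 rad) on the deck of its own tier with its axis behind the roof's front edge; the gate is within 0.02 rad of shut; the pin is upright (within 0.1 rad) in both holes with its collar down on the knuckle (within about 5 mm); all is released and at rest (all of step 3 and x of short_a in the frame of short_bay between 0 and 0.085 m and y of short_a in the frame of short_bay between -0.07 and 0.07 m and z of short_a in the frame of short_bay between -0.003 and 0.008 m and angle between each of short_a, short_b, tall_a, tall_b's own z axis and vertical below 0.12 rad and x of short_b in the frame of short_bay between 0 and 0.085 m and y of short_b in the frame of short_bay between -0.07 and 0.07 m and z of short_b in the frame of short_bay between -0.003 and 0.008 m and x of tall_a in the frame of tall_bay between 0 and 0.085 m and y of tall_a in the frame of tall_bay between -0.07 and 0.07 m and z of tall_a in the frame of tall_bay between -0.003 and 0.008 m and x of tall_b in the frame of tall_bay between 0 and 0.085 m and y of tall_b in the frame of tall_bay between -0.07 and 0.07 m and z of tall_b in the frame of tall_bay between -0.003 and 0.008 m and linear speed of each of short_a, short_b, tall_a, tall_b, pin below 0.02 m/s); the robot touches nothing.
It fails at once if the ginger root is moved by more than 30 mm (distance of ginger_root from where it was at the start of the episode above 0.03 m).
It fails at once if the bowl is moved by more than 30 mm (distance of bowl from where it was at the start of the episode above 0.03 m).
It fails at once if the spray bottle is moved by more than 30 mm (distance of spray from where it was at the start of the episode above 0.03 m).
Of short_a, short_b, tall_a, tall_b only 2 to 4 are there at a start; the rules pass over those that are not, and their reading is None.
At some moment in a run one of short_a, short_b may be knocked a few centimetres aside while the robot is not near it.
It also fails if it takes over 210 s, if anything falls off the work surface, if the arm or the gripper's body presses on something with over 40 N, if the wrist force passes 120 N, or if a joint passes its speed limit or range.

### The arm

A 6-joint arm with a two-finger parallel gripper is mounted at the origin on the work surface. World frame = base frame: x ahead of the robot, y to its left, z up, the work surface at z = 0. Lengths are in m, angles in rad, forces in N, time in s.
With the tool pointing down it reaches from about 0.35 to 0.85 m from the base axis. Payload 8.1 kg.
Tool frame: the origin (TCP) lies at the centre of the arm's flange, where the gripper is bolted on; the fingertips stand 186 mm ahead of it and the grasp point (between the pads) lies 167 mm ahead of it (robot.grasp_offset is the distance from the TCP to the grasp point, in m); z points along the fingers, y is the line along which they close (so a half turn about z gives the same grasp; the last joint's range is limited). The gripper opens to 93 mm and grips with 3 to 60 N. Pads are 15 mm wide; open, the fingers measure 128 mm over their backs; the gripper's body (75 mm by 188 mm) begins 65 mm behind the grasp point.
Start: joints at [-1.409, 0.13, 1.488, -0, 1.523, -0.085], TCP at [0.147, -0.582, 0.405] pointing down, gripper open.
Joint ranges: [-2.96, 2.96], [-0.89, 2.26], [0.02, 2.5], [-1.34, 4.48], [0, 2.73], [-2.66, 2.66]. Speed limits (rad/s): [2.39, 2.39, 2.79, 3.14, 3.14, 3.14].

### API

Orientations are given as a rotation vector (axis times angle).
In Python, from plant import robot gives the robot as it stands.
- The arm moves only by the tool drive_tool, never from a script. Its argument "moves" is one flat list of numbers, 7 for each row, row after row: the finger opening in mm, from 0 to 93, then the shift along the tool's x, y, z in mm, then the turn, a rotation vector about the tool's x, y, z in degrees. A call has 1 to 8 rows; each row shifts and turns the commanded pose from where the row before left it, along the tool's axes as they then stand; what a row does not reach is not made up. A row lasts 1/10 s, in which the tool goes at most 50 mm and 8.59 degrees, less where a joint would pass 70% of its speed; a pose out of reach is approached as far as the arm can. A call is refused whole if a number of a shift passes 50 or a number of a turn 8.59, either way. A call with a gripper value outside its range is refused whole. The fingers move at their own pace and stop on an object; "grip_force" is the grip in N (left out, the last holds). Time passes only in rows, so rows that do not move let the fingers close. It gives the time, the measured TCP pose, the force, the opening and the grip force at its end, in the units of the state.
- robot.read_state(): the state, without advancing time (a new reading comes with each control period).
- robot.read_camera(name): name is "side" or "top" or "wrist"; returns a dict with "color" (420x560x3 uint8, red, green, blue), "depth" (420x560 float32, m along the optical axis (not along the pixel's ray), 0 where there is no reading), "mtx" (3x3 intrinsics, pixels), "dist_coeffs" ([k1, k2, p1, p2, k3] as OpenCV has them; the pictures are not rectified), "R" (3x3) and "t" (3): a world point X has camera coordinates R X + t. Camera axes: x right, y down, z forward; pixel columns grow to the right and rows downward; lengths in m; the calibration is good to about 2 mm. A picture is of the moment at which its call begins.
- robot.close_job(): hands the job in; it is judged then, once.
The state is a dict: "t": time; "q": joint angles; "dq": joint speeds; "joint_torque": joint torques, N m; "tool_pos": TCP position; "orientation": TCP orientation; "force": force on the tool from outside, world axes, zero at the start; "wrist_torque": the same for the moment, N m; "opening": finger opening in m; "gripper_force": force on a finger pad.
Only numpy, scipy, OpenCV 4.12 (cv2) and the standard library are available. Lean on these libraries where they do the work, as an engineer would, in place of code of your own. Each camera call takes 0.05 s, during which the arm holds its last target. There are 200 camera calls.

## Working session

There is one attempt and no reset: what is moved stays moved. The work goes in short steps, Python scripts to look and compute and a tool call to move; the robot and the scene stay as the last step left them, time stands still between calls to the robot, and variables do not carry over. Pictures are saved under pics/ and viewed, at most 14 in all, crops included, and the job is handed in when it is done.

Besides the shell and the picture viewer there is one more tool, called after "Emit:" as name(argument=value, ...), one argument or row to a line, values as JSON. drive_tool: Moves the arm, as the interface text tells. Its arguments: {"type":"object","properties":{"moves":{"type":"array","items":{"type":"number"}},"grip_force":{"type":"number"}},"required":["moves"]}

```bash
mkdir -p pics
cat > h.py <<'E'
import numpy as np,cv2,pickle
from plant import robot
from scipy.spatial.transform import Rotation as Rn
def shot(n,tag):
    c=robot.read_camera(n); pickle.dump(c,open(f'pics/{tag}.pkl','wb'))
    cv2.imwrite(f'pics/{tag}.png',c['color'][:,:,::-1]); return c
def load(tag): return pickle.load(open(f'pics/{tag}.pkl','rb'))
def cloud(c):
    h,w=c['depth'].shape; u,v=np.meshgrid(np.arange(w),np.arange(h))
    p=cv2.undistortPoints(np.stack([u,v],-1).reshape(-1,1,2).astype(float),c['mtx'],c['dist_coeffs']).reshape(h,w,2)
    X=np.dstack([p,np.ones((h,w))])*c['depth'][...,None]
    return (X-c['t'])@c['R']
def onplane(c,u,v,z):
    p=cv2.undistortPoints(np.array([[[u,v]]],float),c['mtx'],c['dist_coeffs'])[0,0]
    d=c['R'].T@np.array([p[0],p[1],1]); o=-c['R'].T@c['t']
    return o+d*(z-o[2])/d[2]
def proj(c,X): return cv2.projectPoints(np.atleast_2d(np.array(X,float)),cv2.Rodrigues(c['R'])[0],c['t'],c['mtx'],c['dist_coeffs'])[0][:,0]
E
python3 - <<'E'
from h import *
a=shot('top','top0');b=shot('side','side0')
for c in(a,b): print((-c['R'].T@c['t']).round(3),c['R'][2].round(2),c['mtx'][0,0])
s=robot.read_state();print(s['tool_pos'],s['orientation'])
E
```

```text
[0.416 0.013 1.73 ] [ 0.07  0.   -1.  ] 515.7474891039909
[ 0.415 -0.83   0.895] [ 0.11  0.71 -0.69] 443.0846366352833
[ 0.14654081 -0.58161912  0.4037664 ] [-3.11601593e+00 -3.86445500e-01  1.51752686e-04]
```

View pics/top0.png

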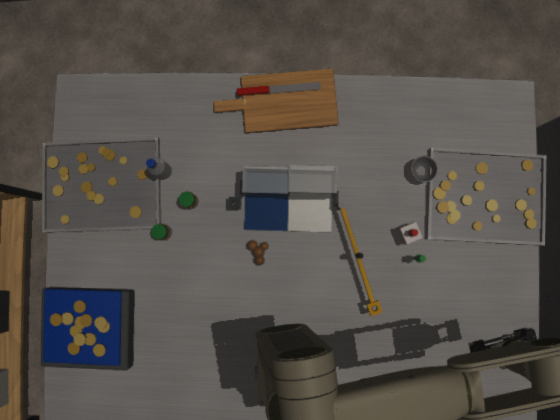

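View pics/side0.png

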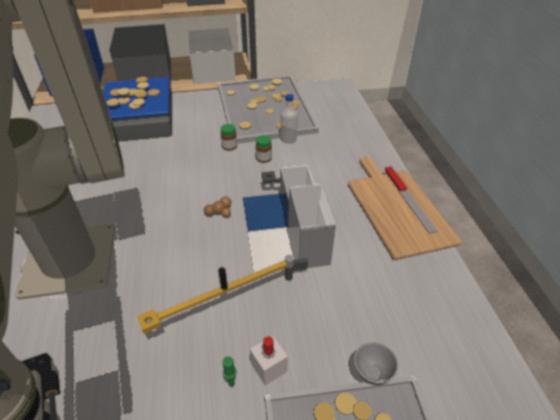

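The top view shows two green-lidded short jars at (187,200) and (159,232), and no tall jar. The rack is at (290,200), and the gate is open, with its knuckle at (374,308). The bowl (424,170), spray (155,168) and ginger root (258,251) are all clear. There are two pin candidates:
- **Red grip, white holder, (412,233):** this fits the description.
- **Green look-alike, (420,258):** to be left alone.

I'll measure next and enlarge a crop.

Run:
```python
from h import *
a=load('top0');b=load('side0')
im=cv2.imread('pics/top0.png')
c1=cv2.resize(im[150:330,140:445],None,fx=2.6,fy=2.6,interpolation=cv2.INTER_CUBIC); cv2.imwrite('pics/crop1.png',c1)
P=cloud(a);hsv=cv2.cvtColor(im,cv2.COLOR_BGR2HSV)
def rep(n,m,P=P):
    q=P[m];print(n,len(q),'med',np.median(q,0).round(4),'mid',((q.min(0)+q.max(0))/2).round(4),'max',q.max(0).round(3),'min',q.min(0).round(3))
def box(u0,u1,v0,v1):
    m=np.zeros(P.shape[:2],bool);m[v0:v1,u0:u1]=1;return m
g=(hsv[...,0]>45)&(hsv[...,0]<85)&(hsv[...,1]>100)
rep('jar1',g&box(170,205,185,215)&(P[...,2]>.06));rep('jar2',g&box(145,172,220,245)&(P[...,2]>.06))
rep('green',g&box(410,430,245,270))
r=((hsv[...,0]<8)|(hsv[...,0]>172))&(hsv[...,1]>120)
rep('pin',r&box(400,425,220,245));
rep('holder',box(395,430,215,250)&(P[...,2]>.055)&(P[...,2]<.075))
y=(hsv[...,0]>18)&(hsv[...,0]<32)&(hsv[...,1]>120)&(P[...,2]>.045)
rep('knuckle',y&box(360,390,297,320)); 
rep('peg',box(345,375,240,270)&(P[...,2]>.11))
rep('roofs',box(235,345,150,240)&(P[...,2]>.08))
rep('lug',box(222,243,192,215)&(P[...,2]>.03))
rep('bowl',box(408,440,155,185)&(P[...,2]>.02));rep('root',box(240,272,238,268)&(P[...,2]>.01));rep('spray',box(140,172,150,185)&(P[...,2]>.05))
print('table',np.median(P[270:290,200:230],(0,1)))
for u,v in [(246,194),(246,231),(289,231),(332,231),(332,194),(289,194)]: print(u,v,onplane(a,u,v,.004).round(4))
```

```text
jar1 182 med [0.5705 0.3462 0.0772] mid [0.5051 0.1914 0.8984] max [0.594 0.37  1.73 ] min [0.416 0.013 0.067]
jar2 180 med [0.465  0.432  0.0775] mid [0.4521 0.2361 0.8955] max [0.488 0.46  1.73 ] min [0.416 0.013 0.061]
green 33 med [ 0.392  -0.4076  0.1069] mid [ 0.3914 -0.4087  0.088 ] max [ 0.401 -0.4    0.114] min [ 0.382 -0.417  0.062]
pin 40 med [ 0.4737 -0.3809  0.1125] mid [ 0.4483 -0.19    0.9087] max [0.48  0.013 1.73 ] min [ 0.416 -0.393  0.087]
holder 240 med [ 0.475  -0.3784  0.0657] mid [ 0.4723 -0.383   0.0651] max [ 0.508 -0.348  0.075] min [ 0.436 -0.418  0.055]
knuckle 169 med [ 0.235  -0.2615  0.07  ] mid [ 0.2358 -0.2651  0.07  ] max [ 0.265 -0.242  0.081] min [ 0.207 -0.288  0.059]
peg 34 med [ 0.3979 -0.2057  0.1336] mid [ 0.4032 -0.1018  0.9212] max [0.416 0.013 1.73 ] min [ 0.39  -0.216  0.112]
roofs 2633 med [0.6316 0.011  0.1468] mid [5.473e-01 3.000e-04 9.051e-01] max [0.678 0.164 1.73 ] min [ 0.416 -0.164  0.08 ]
lug 162 med [0.5654 0.1865 0.0521] mid [0.5073 0.1115 0.8803] max [0.598 0.21  1.73 ] min [0.416 0.013 0.03 ]
bowl 359 med [ 0.6959 -0.4517  0.0371] mid [ 0.5772 -0.238   0.8751] max [0.738 0.013 1.73 ] min [ 0.416 -0.489  0.02 ]
root 317 med [0.4127 0.1119 0.0297] mid [0.4015 0.0934 0.8701] max [0.443 0.174 1.73 ] min [0.36  0.013 0.01 ]
spray 362 med [0.6664 0.4323 0.1174] mid [0.5593 0.2415 0.8901] max [0.702 0.47  1.73 ] min [0.416 0.013 0.05 ]
table [0.30869549 0.25760282 0.00032926]
246 194 [0.5972 0.1583 0.004 ]
246 231 [0.4727 0.1557 0.004 ]
289 231 [0.475  0.0116 0.004 ]
332 231 [ 0.4772 -0.1324  0.004 ]
332 194 [ 0.6017 -0.1312  0.004 ]
289 194 [0.5994 0.0135 0.004 ]
```

View pics/crop1.png

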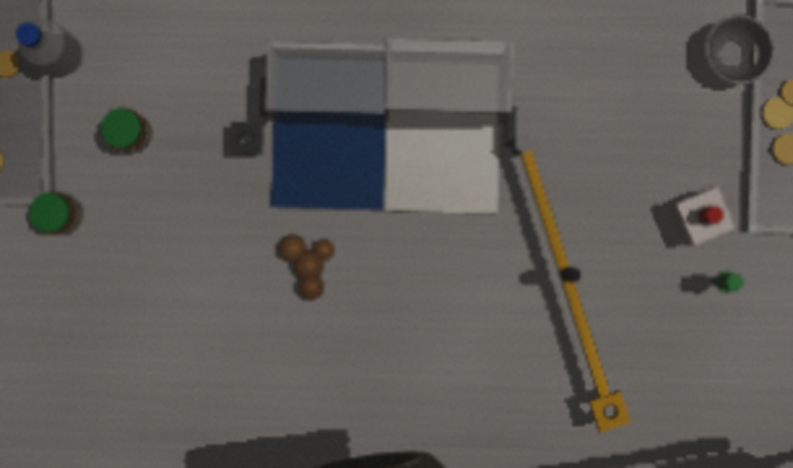

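The crop confirms the red pin in the white holder at crop (711,214), with the green look-alike at (732,282). The knuckle hole is at crop (611,411) and the lug hole at (245,141). The rack is yawed about 0.9°. I'll add a move planner and move towards the jars.

```bash
cat >> h.py <<'E'
def Rt(yaw,tilt=0):  # yaw deg of tool x, tilt deg: fingertips forward along tool x
    y,t=np.radians([yaw,tilt]); x0=np.array([np.cos(y),np.sin(y),0]); z=np.sin(t)*x0+np.cos(t)*np.array([0,0,-1.])
    x=np.cos(t)*x0+np.sin(t)*np.array([0,0,1.]); return np.stack([x,np.cross(z,x),z],1)
YAW=0.9
def plan(g,yaw=YAW,tilt=0,n=None):
    "g: grasp point target. print n identical turn rows w/ straight TCP interpolation"
    s=robot.read_state(); R=Rn.from_rotvec(s['orientation']).as_matrix(); p=np.array(s['tool_pos'])
    T=Rt(yaw,tilt); q=np.array(g)-T[:,2]*robot.grasp_offset
    rv=Rn.from_matrix(R.T@T).as_rotvec()
    d=np.linalg.norm(q-p); k=n or int(max(np.ceil(d/.049),np.ceil(np.degrees(np.linalg.norm(rv))/8.4),1))
    print('rows',k,'dist',d.round(4),'turn/row',np.degrees(rv/k).round(2))
    for i in range(k):
        Ri=R@Rn.from_rotvec(rv*i/k).as_matrix(); print((Ri.T@((q-p)/k)*1000).round(1))
def st():
    s=robot.read_state(); R=Rn.from_rotvec(s['orientation']).as_matrix(); p=np.array(s['tool_pos'])
    print('t',round(s['t'],1),'grasp',(p+R[:,2]*robot.grasp_offset).round(4),'z',R[:,2].round(3),'x',R[:,0].round(3),'F',np.round(s['force'],1),'open',round(s['opening'],4),'gf',round(float(np.max(s['gripper_force'])),1),'q',np.round(s['q'],2))
O=np.array([.590,.0134,0])
def rack(x,y,z,O=O,yaw=YAW):
    a=np.radians(yaw);return O+np.array([np.cos(a)*x-np.sin(a)*y,np.sin(a)*x+np.cos(a)*y,z])
E
python3 - <<'E'
from h import *
a=load('top0');P=cloud(a)
print('lug',onplane(a,234.2,204.2,.052),'knuck',onplane(a,375,308.1,.07), 'pred lug',rack(-.03,.176,.052))
m=(P[...,0]>.4)&(P[...,0]<.5)&(P[...,1]>.38)&(P[...,1]<.56)&(P[...,2]<.07)&(P[...,2]>.012)
# tray edges near jar2
for v in (222,226,230,234): print(v,[(round(float(P[v,u,1]),3),round(float(P[v,u,2]),3)) for u in range(140,176,3)])
st(); plan([.50,.30,.233])
E
```

```text
lug [0.55811829 0.19219336 0.052     ] knuck [ 0.22925019 -0.2680631   0.07      ] pred lug [0.55723921 0.18890707 0.052     ]
222 [(0.514, 0.012), (0.503, 0.014), (0.494, 0.009), (0.483, 0.013), (0.473, 0.014), (0.463, 0.012), (0.451, 0.02), (0.447, -0.005), (0.436, -0.003), (0.426, -0.006), (0.416, -0.006), (0.407, -0.014)]
226 [(0.512, 0.019), (0.503, 0.014), (0.49, 0.023), (0.481, 0.018), (0.47, 0.024), (0.445, 0.077), (0.435, 0.08), (0.423, 0.089), (0.421, 0.056), (0.417, 0.03), (0.413, 0.006), (0.404, -0.001)]
230 [(0.518, -0.005), (0.508, -0.004), (0.496, 0.0), (0.487, -0.005), (0.456, 0.073), (0.442, 0.087), (0.438, 0.068), (0.426, 0.075), (0.416, 0.073), (0.408, 0.065), (0.41, 0.018), (0.403, -0.001)]
234 [(0.518, -0.005), (0.507, -0.002), (0.497, -0.003), (0.487, -0.007), (0.456, 0.073), (0.445, 0.076), (0.435, 0.077), (0.424, 0.079), (0.413, 0.086), (0.409, 0.061), (0.41, 0.016), (0.402, 0.006)]
t 0.1 grasp [ 0.1465 -0.5813  0.2365] z [-0.     0.002 -1.   ] x [0.97  0.244 0.   ] F [0.3 0.2 0.3] open 0.0931 gf 0.0 q [-1.41  0.13  1.49 -0.    1.52 -0.09]
rows 20 dist 0.9498 turn/row [-0.    0.    0.66]
[ 27.9 -38.4   0.2]
[ 27.5 -38.7   0.2]
[ 27.  -39.1   0.2]
[ 26.6 -39.4   0.2]
[ 26.1 -39.7   0.2]
[ 25.6 -40.    0.2]
[ 25.2 -40.3   0.2]
[ 24.7 -40.6   0.2]
[ 24.2 -40.8   0.2]
[ 23.8 -41.1   0.2]
[ 23.3 -41.4   0.2]
[ 22.8 -41.7   0.2]
[ 22.3 -41.9   0.2]
[ 21.8 -42.2   0.2]
[ 21.4 -42.4   0.2]
[ 20.9 -42.7   0.2]
[ 20.4 -42.9   0.2]
[ 19.9 -43.1   0.2]
[ 19.4 -43.4   0.2]
[ 18.9 -43.6   0.2]
```

Emit:
drive_tool(
  moves=[93,28,-38,0,0,0,0.66,93,27.5,-39,0,0,0,0.66,93,27,-39,0,0,0,0.66,93,26.5,-39,0,0,0,0.66,93,26,-40,0,0,0,0.66,93,25.5,-40,0,0,0,0.66,93,25,-40,0,0,0,0.66,93,25,-40,0,0,0,0.66],
  grip_force=20,
)

```text
t: 0.9
tool_pos: [0.2881, -0.2284, 0.4044]
orientation: [-3.132, -0.241, -0.0]
force: [1.7, 0.4, -0.5]
opening: 0.0933
gripper_force: 0.0
```

Emit:
drive_tool(
  moves=[93,24,-41,0,0,0,0.66,93,24,-41,0,0,0,0.66,93,23,-41,0,0,0,0.66,93,23,-42,0,0,0,0.66,93,22,-42,0,0,0,0.66,93,22,-42,0,0,0,0.66,93,21.5,-42,0,0,0,0.66,93,21,-43,0,0,0,0.66],
)

```text
t: 1.7
tool_pos: [0.4295, 0.1245, 0.4045]
orientation: [3.14, 0.098, 0.0]
force: [1.1, -0.7, 0.3]
opening: 0.0926
gripper_force: 0.0
```

Emit:
drive_tool(
  moves=[93,20,-43,0,0,0,0.66,93,20,-43,0,0,0,0.66,93,19.5,-43,0,0,0,0.66,93,19,-43,0,0,0,0.66,93,0,0,0,0,0,0,93,0,0,0,0,0,0],
)

```text
t: 2.3
tool_pos: [0.4999, 0.2984, 0.4032]
orientation: [3.14, 0.029, -0.004]
force: [0.8, 0.2, 0.2]
opening: 0.093
gripper_force: 0.0
```

Run:
```python
from h import *
st(); a=shot('top','top1'); w=shot('wrist','w1'); im=cv2.imread('pics/top1.png'); wi=cv2.imread('pics/w1.png')
cv2.imwrite('pics/both1.png',np.hstack([cv2.resize(im,(400,300)),cv2.resize(wi,(400,300))]))
hsv=cv2.cvtColor(wi,cv2.COLOR_BGR2HSV);P=cloud(w)
g=((hsv[...,0]>45)&(hsv[...,0]<85)&(hsv[...,1]>100)).astype(np.uint8)
n,l,s,c=cv2.connectedComponentsWithStats(g)
for i in range(1,n):
    if s[i,4]>100: q=P[(l==i)&(P[...,2]>.07)&(P[...,2]<.09)];print(s[i],c[i].round(1),np.median(q,0).round(4),((q.max(0)+q.min(0))/2).round(4),onplane(w,*c[i],.078).round(4))
```

```text
t 2.3 grasp [0.4994 0.2982 0.2359] z [-0.003 -0.002 -1.   ] x [ 1.     0.018 -0.003] F [0.8 0.2 0.2] open 0.093 gf 0.0 q [ 0.45  0.08  1.54 -0.    1.52  2.  ]
[ 197   88   57   58 2531] [225.2 116.6] [0.5699 0.3478 0.0786] [0.5698 0.3483 0.0757] [0.5697 0.3478 0.078 ]
[ 112  203   56   52 2213] [139.7 228.1] [0.4647 0.4336 0.0785] [0.4635 0.435  0.0756] [0.4656 0.4324 0.078 ]
```

View pics/both1.png

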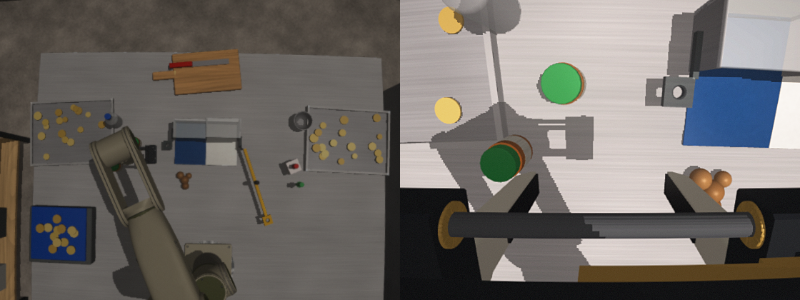

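The left half (top) shows no tall jar anywhere, so only the two short jars are present. The right half (wrist) shows lids at wrist (225,117) and (140,228). I'll grasp the first jar.

Emit:
drive_tool(
  moves=[93,36,-24,0,0,0,0,93,35,-24,0,0,0,0,93,0,0,46,0,0,0,93,0,0,46,0,0,0,93,0,0,46,0,0,0,93,0,0,30,0,0,0,93,0,0,18,0,0,0,93,0,0,0,0,0,0],
)

```text
t: 3.2
tool_pos: [0.5693, 0.3452, 0.2165]
orientation: [3.14, 0.024, -0.006]
force: [0.3, -1.1, -0.2]
opening: 0.0931
gripper_force: 0.0
```

Emit:
drive_tool(
  moves=[40,0,0,0,0,0,0,40,0,0,0,0,0,0,40,0,0,0,0,0,0,40,0,0,0,0,0,0,40,0,0,0,0,0,0,40,0,0,0,0,0,0],
)

```text
t: 3.8
tool_pos: [0.5704, 0.3472, 0.2195]
orientation: [-3.141, -0.026, -0.001]
force: [-0.7, 0.6, 3.1]
opening: 0.0535
gripper_force: 20.0
```

Run:
```python
from h import *
st(); w=load('w1'); im=cv2.imread('pics/w1.png')
cv2.imwrite('pics/crop2.png',cv2.resize(im[80:200,330:560],None,fx=3.4,fy=3.4,interpolation=cv2.INTER_CUBIC))
plan(rack(-.07,.105,.17))
```

```text
t 3.8 grasp [0.5705 0.3473 0.0522] z [ 0.001  0.001 -1.   ] x [1.    0.017 0.001] F [-0.7  0.6  3.1] open 0.0535 gf 20.0 q [0.47 0.46 1.45 0.   1.24 2.02]
rows 6 dist 0.2635 turn/row [-0.01 -0.01  0.01]
[ -9.3  38.1 -19.7]
[ -9.3  38.2 -19.7]
[ -9.3  38.2 -19.7]
[ -9.3  38.2 -19.7]
[ -9.3  38.2 -19.7]
[ -9.3  38.2 -19.6]
```

View pics/crop2.png

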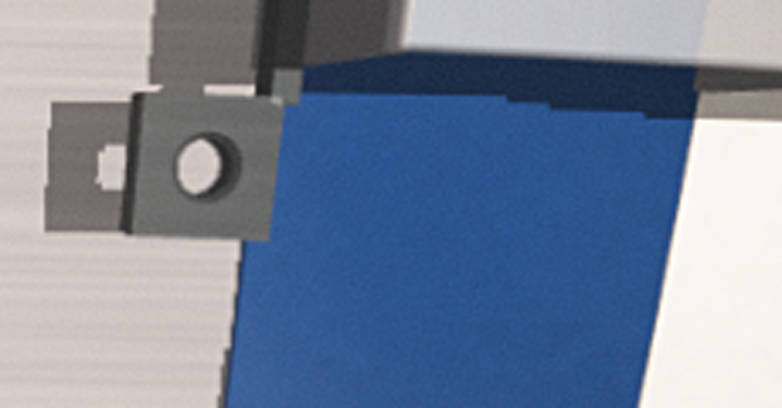

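The crop shows the lug hole centre at crop (208,165), which is wrist pixel (391,128.5). Next I carry jar 1 to the apron.

Emit:
drive_tool(
  moves=[40,0,0,-40,0,0,0,40,0,0,-40,0,0,0,40,-11,46,-38,0,0,0,40,-11,46,0,0,0,0,40,-11,46,0,0,0,0,40,-11,46,0,0,0,0,40,-12,45,0,0,0,0,40,0,0,0,0,0,0],
)

```text
t: 4.6
tool_pos: [0.5185, 0.1206, 0.3291]
orientation: [3.139, 0.019, -0.004]
force: [1.4, 1.3, -2.7]
opening: 0.0534
gripper_force: 20.0
```

Run:
```python
from h import *
w=load('w1');print('lug',onplane(w,391.2,128.5,.052)); 
for u,v in [(243,240),(228,405),(695,118),(640,405)]:print(onplane(w,330+u/3.4,80+v/3.4,.004))
st();plan(rack(-.07,.105,.058))
```

```text
lug [0.5616164  0.19289471 0.052     ]
[0.53668939 0.16380715 0.004     ]
[0.4809268  0.16315723 0.004     ]
[0.5802674  0.01685657 0.004     ]
[0.48353984 0.01762001 0.004     ]
t 4.6 grasp [0.5181 0.1202 0.1618] z [-0.002 -0.002 -1.   ] x [ 1.     0.012 -0.002] F [ 1.4  1.3 -2.7] open 0.0534 gf 20.0 q [ 0.13 -0.    1.77 -0.    1.38  1.69]
rows 3 dist 0.1039 turn/row [ 0.05  0.05 -0.07]
[ 0.   1.  34.6]
[ 0.   1.  34.6]
[-0.   1.1 34.6]
```

Emit:
drive_tool(
  moves=[40,0,0,45,0,0,0,40,0,0,40,0,0,0,40,0,0,12,0,0,0,40,0,0,5,0,0,0,40,0,0,2,0,0,0,40,0,0,0,0,0,0],
)

```text
t: 5.2
tool_pos: [0.5207, 0.1254, 0.2278]
orientation: [-3.141, -0.026, -0.004]
force: [-0.4, 0.3, -2.1]
opening: 0.0533
gripper_force: 20.0
```

```bash
sed -i 's/^O=.*/O=np.array([.5925,.016,0])/' h.py
python3 - <<'E'
from h import *
st()
E
```

```text
t 5.2 grasp [0.5212 0.1255 0.0605] z [ 0.003  0.    -1.   ] x [1.    0.017 0.003] F [-0.4  0.3 -2.1] open 0.0533 gf 20.0 q [0.14 0.12 1.84 0.   1.18 1.69]
```

Emit:
drive_tool(
  moves=[40,0,0,2,0,0,0,40,0,0,1.5,0,0,0,40,0,0,0,0,0,0],
)

```text
t: 5.5
tool_pos: [0.5203, 0.1252, 0.2235]
orientation: [-3.141, -0.026, -0.003]
force: [1.1, 0.3, 0.2]
opening: 0.0541
gripper_force: 20.0
```

Run:
```python
from h import *
st()
```

```text
t 5.5 grasp [0.5206 0.1252 0.0562] z [ 0.002  0.    -1.   ] x [1.    0.016 0.002] F [1.1 0.3 0.2] open 0.0541 gf 20.0 q [0.14 0.12 1.84 0.   1.17 1.69]
```

Emit:
drive_tool(
  moves=[78,0,0,0,0,0,0,78,0,0,0,0,0,0,78,0,0,0,0,0,0,78,0,0,-30,0,0,0,78,0,0,-30,0,0,0,20,0,0,-30,0,0,0,20,0,0,0,0,0,0],
)

```text
t: 6.2
tool_pos: [0.5215, 0.1253, 0.3178]
orientation: [-3.14, -0.026, -0.013]
force: [1.4, 0.1, -0.2]
opening: 0.0665
gripper_force: 0.0
```

Run:
```python
from h import *
st();plan(rack(-.145,.106,.12),tilt=30,n=4)
```

```text
t 6.2 grasp [0.5229 0.1255 0.1505] z [ 0.008  0.001 -1.   ] x [1.    0.016 0.008] F [ 1.4  0.1 -0.2] open 0.0665 gf 0.0 q [ 0.14  0.01  1.77 -0.    1.35  1.69]
rows 4 dist 0.168 turn/row [-0.02  7.38  0.01]
[-40.    1.1  12.9]
[-41.3   1.1   7.7]
[-41.9   1.1   2.3]
[-41.9   1.1  -3.1]
```

Emit:
drive_tool(
  moves=[20,-40,1,13,0,7.4,0,20,-41,1,8,0,7.4,0,20,-42,1,2,0,7.4,0,20,-42,1,-3,0,7.4,0,20,-20,0,35,0,0,0,20,-20,0,34,0,0,0,20,0,0,0,0,0,0],
)

```text
t: 6.9
tool_pos: [0.3687, 0.1188, 0.1864]
orientation: [-3.054, -0.025, -0.727]
force: [0.6, 1.3, 1.0]
opening: 0.0204
gripper_force: 0.7
```

Run:
```python
from h import *
st();plan(rack(-.016,.106,.04),tilt=30)
w=shot('wrist','w2')
```

```text
t 6.9 grasp [0.444  0.1198 0.0371] z [ 0.451  0.006 -0.893] x [0.893 0.015 0.451] F [0.6 1.3 1. ] open 0.0204 gf 0.7 q [ 0.23 -0.5   2.5  -0.15  0.69  1.88]
rows 3 dist 0.1226 turn/row [0.03 1.07 0.02]
[36.2  0.1 18.9]
[35.9  0.1 19.5]
[35.5  0.1 20.2]
```

View pics/w2.png

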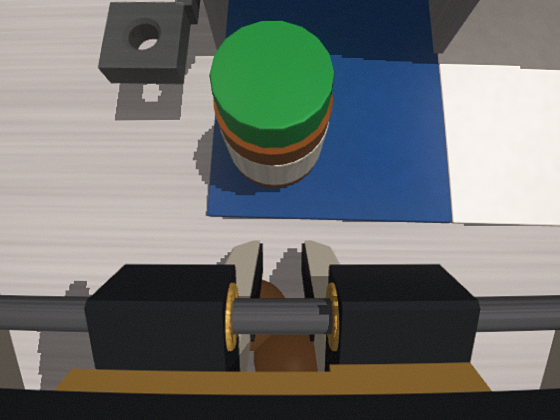

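The jar stands on the blue deck, lid at wrist (272,80), straight ahead of the fingers. The root is close behind them at (280,340), so I'll retreat upward later. Next is a slow push.

Emit:
drive_tool(
  moves=[20,17,0,10,0,0,0,20,17,0,10,0,0,0,20,13,0,7.5,0,0,0,20,10,0,6,0,0,0,20,9,0,5,0,0,0,20,9,0,5,0,0,0,20,0,0,0,0,0,0],
)

```text
t: 7.65
tool_pos: [0.4564, 0.12, 0.1831]
orientation: [-3.055, -0.024, -0.726]
force: [0.5, 0.0, 0.5]
opening: 0.0201
gripper_force: 0.0
```

Run:
```python
from h import *
st();plan(rack(-.016,.106,.04),tilt=30)
```

```text
t 7.7 grasp [0.5317 0.1208 0.0337] z [ 0.45   0.005 -0.893] x [0.893 0.014 0.45 ] F [0.5 0.  0.5] open 0.0201 gf 0.0 q [ 0.18 -0.18  2.26 -0.13  0.6   1.83]
rows 1 dist 0.0348 turn/row [0.12 3.26 0.02]
[31.8  0.1 14.1]
```

Emit:
drive_tool(
  moves=[20,9,0,4.3,0,0,0,20,9,0,4.3,0,0,0,20,9,0,4.3,0,0,0,20,9,0,4.3,0,0,0,20,0,0,0,0,0,0],
)

```text
t: 8.15
tool_pos: [0.4972, 0.1208, 0.1845]
orientation: [-3.053, -0.024, -0.731]
force: [0.1, -0.4, -0.2]
opening: 0.02
gripper_force: 0.0
```

Run:
```python
from h import *
st();w=shot('wrist','w3')
```

```text
t 8.2 grasp [0.573  0.1217 0.0353] z [ 0.453  0.006 -0.892] x [0.891 0.014 0.453] F [ 0.1 -0.4 -0.2] open 0.02 gf 0.0 q [ 0.16 -0.06  2.16 -0.12  0.58  1.81]
```

View pics/w3.png

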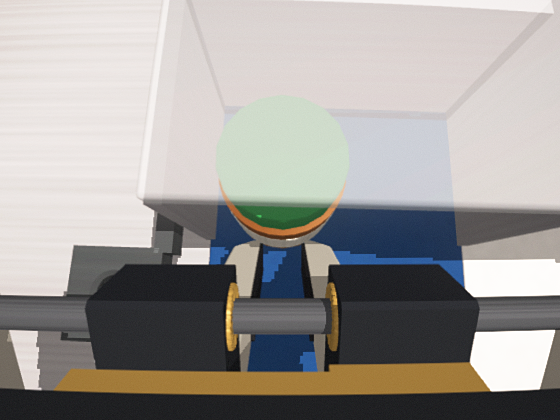

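The jar's lid is at (283,165), behind the roof edge (row 203). I'll compute how deep it sits, then get the retreat and the approach to jar 2.

Run:
```python
from h import *
w=load('w3'); print('lid',onplane(w,283,166,.082),'edge top',onplane(w,283,203,.102),'edge bot',onplane(w,283,210,.094))
# left wall / right wall inner
print(onplane(w,152,203,.102)); print(proj(w,[rack(0,.073,.102),rack(.017,.105,.082)]))
```

```text
lid [0.60879321 0.12163453 0.082     ] edge top [0.59042112 0.12146103 0.102     ] edge bot [0.58999498 0.1214203  0.094     ]
[0.58984616 0.16012562 0.102     ]
[[393.0549167  201.56795364]
 [284.01423438 168.49511845]]
```

Emit:
drive_tool(
  moves=[20,-27,0,-13,0,0,0,20,-36,0,-18,0,0,0,20,18,0,-36,0,0,0,20,18,0,-36,0,0,0,20,18,0,-36,0,0,0,20,5,0,-40,0,-8,0,20,4,0,-40,0,-8,0,60,0,0,0,0,-8,0],
)

```text
t: 9.0
tool_pos: [0.4032, 0.1201, 0.3869]
orientation: [-3.139, -0.025, -0.096]
force: [0.8, -0.4, -0.2]
opening: 0.0243
gripper_force: 0.0
```

Run:
```python
from h import *
st();plan([.4656,.433,.25])
```

```text
t 9.0 grasp [0.4134 0.1203 0.2199] z [ 0.061  0.001 -0.998] x [0.998 0.016 0.061] F [ 0.8 -0.4 -0.2] open 0.0243 gf 0.0 q [ 0.17 -0.4   2.01 -0.01  1.48  1.73]
rows 7 dist 0.3205 turn/row [-0.  -0.5  0. ]
[  9.9 -44.6  -3.7]
[  9.9 -44.6  -3.8]
[  9.8 -44.6  -3.9]
[  9.8 -44.6  -4. ]
[  9.7 -44.6  -4.1]
[  9.7 -44.6  -4.2]
[  9.7 -44.6  -4.3]
```

Emit:
drive_tool(
  moves=[93,10,-45,-4,0,-0.5,0,93,10,-45,-4,0,-0.5,0,93,10,-44.5,-4,0,-0.5,0,93,10,-44.5,-4,0,-0.5,0,93,10,-44.5,-4,0,-0.5,0,93,9.5,-44.5,-4,0,-0.5,0,93,9.5,-44,-4,0,-0.5,0,93,0,0,0,0,0,0],
)

```text
t: 9.8
tool_pos: [0.4657, 0.437, 0.4067]
orientation: [3.14, 0.03, -0.013]
force: [0.2, -1.0, -1.5]
opening: 0.0873
gripper_force: 0.0
```

Run:
```python
from h import *
st(); w=shot('wrist','w4');wi=cv2.imread('pics/w4.png')
hsv=cv2.cvtColor(wi,cv2.COLOR_BGR2HSV);P=cloud(w)
g=((hsv[...,0]>45)&(hsv[...,0]<85)&(hsv[...,1]>100)).astype(np.uint8)
n,l,s,c=cv2.connectedComponentsWithStats(g)
for i in range(1,n):
    if s[i,4]>100: q=P[(l==i)&(P[...,2]>.07)&(P[...,2]<.09)];print(s[i],c[i].round(1),np.median(q,0).round(4),onplane(w,*c[i],.078).round(4)); plan([*np.median(q,0)[:2],.052])
```

```text
t 9.8 grasp [0.4643 0.4367 0.2394] z [-0.009 -0.002 -1.   ] x [ 1.     0.019 -0.009] F [ 0.2 -1.  -1.5] open 0.0873 gf 0.0 q [0.67 0.24 1.36 0.   1.55 2.22]
[ 257  168   52   52 2103] [282.4 194.2] [0.464  0.4358 0.0785] [0.4639 0.4357 0.078 ]
rows 4 dist 0.1877 turn/row [0.04 0.12 0.03]
[-0.  -0.4 46.9]
[-0.1 -0.3 46.9]
[-0.2 -0.3 46.9]
[-0.3 -0.3 46.9]
```

Emit:
drive_tool(
  moves=[93,0,0,47,0,0,0,93,0,0,47,0,0,0,93,0,0,45,0,0,0,93,0,0,30,0,0,0,93,0,0,17,0,0,0,40,0,0,0,0,0,0,40,0,0,0,0,0,0,40,0,0,0,0,0,0],
)

```text
t: 10.65
tool_pos: [0.4659, 0.433, 0.2259]
orientation: [-3.141, -0.024, 0.004]
force: [0.3, -1.0, 0.5]
opening: 0.0732
gripper_force: 0.0
```

Emit:
drive_tool(
  moves=[40,0,0,0,0,0,0,40,0,0,0,0,0,0,40,0,0,0,0,0,0,40,0,0,-40,0,0,0,40,0,0,-40,0,0,0,40,0,0,-40,0,0,0,40,0,0,0,0,0,0],
)

```text
t: 11.35
tool_pos: [0.467, 0.4337, 0.3504]
orientation: [-3.137, -0.024, -0.004]
force: [0.7, 0.6, -2.3]
opening: 0.0536
gripper_force: 20.0
```

Run:
```python
from h import *
st();plan(rack(-.07,.034,.175))
```

```text
t 11.3 grasp [0.4674 0.4344 0.1831] z [ 0.002  0.005 -1.   ] x [1.    0.015 0.003] F [ 0.7  0.6 -2.3] open 0.0536 gf 20.0 q [0.67 0.26 1.45 0.   1.44 2.22]
rows 8 dist 0.3888 turn/row [-0.03 -0.02 -0.  ]
[ 6.1 48.2  0.8]
[ 6.1 48.2  0.8]
[ 6.1 48.2  0.9]
[ 6.1 48.2  0.9]
[ 6.1 48.2  0.9]
[ 6.1 48.2  0.9]
[ 6.1 48.2  1. ]
[ 6.1 48.2  1. ]
```

Emit:
drive_tool(
  moves=[40,6,48,1,0,0,0,40,6,48,1,0,0,0,40,6,48,1,0,0,0,40,6,48,1,0,0,0,40,6,48,1,0,0,0,40,6,48,1,0,0,0,40,6,49,1,0,0,0,40,6,48,1,0,0,0],
)

```text
t: 12.15
tool_pos: [0.5187, 0.0463, 0.3339]
orientation: [3.139, 0.024, -0.012]
force: [0.8, 0.7, -2.8]
opening: 0.0536
gripper_force: 20.0
```

Emit:
drive_tool(
  moves=[40,0,0,45,0,0,0,40,0,0,40,0,0,0,40,0,0,15,0,0,0,40,0,0,6,0,0,0,40,0,0,0,0,0,0],
)

```text
t: 12.65
tool_pos: [0.5186, 0.0484, 0.2292]
orientation: [3.139, 0.025, -0.012]
force: [1.5, -0.7, -3.4]
opening: 0.0538
gripper_force: 20.0
```

Run:
```python
from h import *
st();plan(rack(-.07,.034,.062))
```

```text
t 12.7 grasp [0.5173 0.048  0.0619] z [-0.008 -0.002 -1.   ] x [ 1.     0.016 -0.008] F [ 1.5 -0.7 -3.4] open 0.0538 gf 20.0 q [-0.    0.08  1.87 -0.    1.19  1.55]
rows 1 dist 0.0035 turn/row [0.12 0.44 0.02]
[ 3.4 -0.5 -0.1]
```

Emit:
drive_tool(
  moves=[40,0,0,2,0,0,0,40,0,0,1,0,0,0,40,0,0,0,0,0,0],
)

```text
t: 12.95
tool_pos: [0.5193, 0.0486, 0.2277]
orientation: [3.14, 0.025, -0.007]
force: [-2.9, -0.2, 5.6]
opening: 0.0536
gripper_force: 20.0
```

Emit:
drive_tool(
  moves=[68,0,0,0,0,0,0,68,0,0,0,0,0,0,68,0,0,0,0,0,0,68,0,0,-30,0,0,0,20,0,0,-30,0,0,0,20,0,0,-30,0,0,0,20,0,0,0,0,0,0],
)

```text
t: 13.65
tool_pos: [0.5211, 0.0484, 0.3215]
orientation: [3.14, 0.024, 0.004]
force: [1.0, -0.2, -0.2]
opening: 0.0483
gripper_force: 0.0
```

Run:
```python
from h import *
st();plan(rack(-.14,.0335,.12),tilt=27,n=4)
```

```text
t 13.7 grasp [0.5215 0.0481 0.1542] z [ 0.002 -0.002 -1.   ] x [1.    0.015 0.002] F [ 1.  -0.2 -0.2] open 0.0483 gf 0.0 q [-0.   -0.02  1.8  -0.    1.36  1.55]
rows 4 dist 0.1542 turn/row [0.03 6.72 0.  ]
[-36.3  -0.   13. ]
[-37.6  -0.    8.7]
[-38.3  -0.    4.2]
[-38.6  -0.   -0.3]
```

Emit:
drive_tool(
  moves=[20,-36,0,13,0,6.7,0,20,-38,0,9,0,6.7,0,20,-38,0,4,0,6.7,0,20,-39,0,0,0,6.7,0,20,-18,0,35,0,0,0,20,-18,0,35,0,0,0,20,0,0,0,0,0,0],
)

```text
t: 14.35
tool_pos: [0.3801, 0.046, 0.1906]
orientation: [-3.069, -0.024, -0.663]
force: [-0.7, -0.5, -0.9]
opening: 0.02
gripper_force: 0.0
```

Run:
```python
from h import *
st();plan(rack(-.018,.0335,.036),tilt=27,n=1)
```

```text
t 14.3 grasp [0.4491 0.0468 0.0382] z [ 0.413  0.005 -0.911] x [0.911 0.015 0.413] F [-0.7 -0.5 -0.9] open 0.02 gf 0.0 q [-0.02 -0.53  2.5   0.02  0.75  1.52]
rows 1 dist 0.1181 turn/row [0.09 2.62 0.02]
[105.2  -0.2  53.7]
```

Emit:
drive_tool(
  moves=[20,18,0,9,0,0,0,20,18,0,9,0,0,0,20,14,0,7,0,0,0,20,11,0,5,0,0,0,20,10,0,5,0,0,0,20,9,0,4.5,0,0,0,20,9,0,4.5,0,0,0,20,0,0,0,0,0,0],
)

```text
t: 15.15
tool_pos: [0.4795, 0.0475, 0.1878]
orientation: [-3.07, -0.024, -0.659]
force: [-0.6, 0.2, -0.1]
opening: 0.0202
gripper_force: 0.0
```

Run:
```python
from h import *
st();plan(rack(-.018,.0335,.036),tilt=27,n=3)
```

```text
t 15.2 grasp [0.5482 0.0484 0.0353] z [ 0.411  0.005 -0.912] x [0.912 0.015 0.411] F [-0.6  0.2 -0.1] open 0.0202 gf 0.0 q [-0.01 -0.15  2.22  0.02  0.64  1.53]
rows 3 dist 0.0187 turn/row [0.03 0.92 0.01]
[ 5.2 -0.1  3.4]
[ 5.2 -0.1  3.5]
[ 5.1 -0.1  3.5]
```

Emit:
drive_tool(
  moves=[20,8,0,3.6,0,0,0,20,8,0,3.6,0,0,0,20,7,0,3,0,0,0,20,0,0,0,0,0,0],
)

```text
t: 15.55
tool_pos: [0.5056, 0.0479, 0.1889]
orientation: [-3.069, -0.024, -0.665]
force: [-0.0, -0.8, 0.0]
opening: 0.0199
gripper_force: 0.0
```

Run:
```python
from h import *
st();w=shot('wrist','w5')
```

```text
t 15.6 grasp [0.5749 0.0487 0.0366] z [ 0.414  0.005 -0.91 ] x [0.91  0.015 0.414] F [-0.  -0.8  0. ] open 0.0199 gf 0.0 q [-0.01 -0.07  2.15  0.02  0.64  1.53]
```

View pics/w5.png

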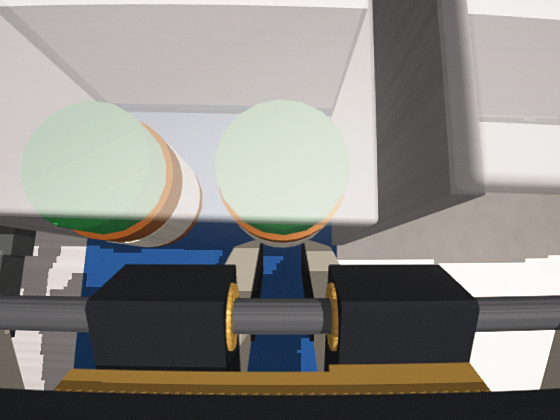

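Both lids, at (85,165) and (282,160), are under the clear roof. I'll retreat and head over the gate peg.

Run:
```python
from h import *
w=load('w5')
for u,v in [(282,158),(88,163)]:
    p=onplane(w,u,v,.082)-O; a=np.radians(YAW); print('rack',(p[0]*np.cos(a)+p[1]*np.sin(a)).round(4),(-p[0]*np.sin(a)+p[1]*np.cos(a)).round(4))
```

```text
rack 0.0235 0.0327
rack 0.0219 0.104
```

Emit:
drive_tool(
  moves=[20,-27,0,-13,0,0,0,20,-36,0,-18,0,0,0,20,18,0,-36,0,0,0,20,18,0,-36,0,0,0,20,18,0,-36,0,0,0,20,5,0,-40,0,-8,0,20,4,0,-40,0,-8,0,60,0,0,0,0,-8,0],
)

```text
t: 16.4
tool_pos: [0.4206, 0.047, 0.3957]
orientation: [3.14, 0.024, 0.028]
force: [1.6, 0.2, -1.0]
opening: 0.0237
gripper_force: 0.0
```

Run:
```python
from h import *
st();plan([.385,-.18,.25])
```

```text
t 16.4 grasp [0.4236 0.0467 0.2284] z [ 0.018 -0.002 -1.   ] x [1.    0.016 0.018] F [ 1.6  0.2 -1. ] open 0.0237 gf 0.0 q [-0.01 -0.37  1.97 -0.    1.53  1.55]
rows 5 dist 0.2308 turn/row [ 0.02 -0.21 -0.  ]
[-7.8 45.3 -4.4]
[-7.8 45.3 -4.4]
[-7.8 45.3 -4.4]
[-7.8 45.3 -4.3]
[-7.8 45.3 -4.3]
```

Emit:
drive_tool(
  moves=[60,-8,45,-4,0,-0.2,0,60,-8,45,-4,0,-0.2,0,60,-8,45,-4,0,-0.2,0,60,-8,45,-4,0,-0.2,0,60,-8,45,-4,0,-0.2,0,60,0,0,0,0,0,0],
)

```text
t: 17.0
tool_pos: [0.382, -0.1829, 0.409]
orientation: [3.137, 0.015, -0.009]
force: [0.4, 1.2, -0.5]
opening: 0.0596
gripper_force: 0.0
```

Run:
```python
from h import *
st();w=shot('wrist','w6')
```

```text
t 17.0 grasp [ 0.3811 -0.1836  0.2418] z [-0.006 -0.004 -1.   ] x [ 1.     0.009 -0.006] F [ 0.4  1.2 -0.5] open 0.0596 gf 0.0 q [-0.56 -0.37  1.94 -0.01  1.57  1.  ]
```

View pics/w6.png

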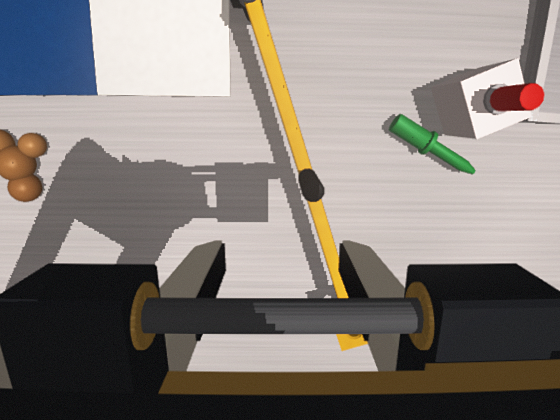

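The black peg is at (312,185), the red-gripped pin stands in its white holder at (515,97), and the green look-alike lies at (430,140).

Run:
```python
from h import *
w=load('w6');P=cloud(w)
m=np.zeros(P.shape[:2],bool);m[155:215,290:335]=1
q=P[m&(P[...,2]>.125)&(P[...,2]<.145)];print('peg',len(q),np.median(q,0),(q.max(0)+q.min(0))/2,q.max(0)-q.min(0))
pk=np.array([*((q.max(0)+q.min(0))/2)[:2]]);h=rack(-.03,-.172,0)[:2];d=pk-h;print('hinge',h,'r',np.linalg.norm(d),'theta',np.arctan2(-d[0],d[1])-np.radians(YAW))
m[:]=0;m[75:120,480:550]=1
q=P[m&(P[...,2]>.1)&(P[...,2]<.12)];print('pin',len(q),np.median(q,0),(q.max(0)+q.min(0))/2,q.max(0)-q.min(0))
plan([*pk,.165]);plan([*pk,.115])
```

```text
peg 430 [ 0.39714771 -0.2074738   0.13408004] [ 0.39634801 -0.20771183  0.13086162] [0.01703664 0.01711359 0.01159081]
hinge [ 0.56520536 -0.15645   ] r 0.1764669364941236 theta 1.8498269221113495
pin 800 [ 0.47054469 -0.37928659  0.11280111] [ 0.47101381 -0.38321254  0.10785577] [0.02160196 0.02267734 0.01561566]
rows 2 dist 0.0821 turn/row [ 0.06  0.16 -0.16]
[ 7.  13.4 38.2]
[ 6.8 13.5 38.2]
rows 3 dist 0.1299 turn/row [ 0.04  0.11 -0.11]
[ 4.8  8.9 42.1]
[ 4.7  8.9 42.1]
[ 4.6  9.  42.1]
```

Emit:
drive_tool(
  moves=[60,7,12,43,0,0.1,-0.1,60,7,12,43,0,0.1,-0.1,60,2,0,35,0,0.1,-0.1,60,0,0,8,0,0,0,10,0,0,0,0,0,0,10,0,0,0,0,0,0,10,0,0,0,0,0,0,10,0,0,0,0,0,0],
  grip_force=6,
)

```text
t: 17.85
tool_pos: [0.3997, -0.2028, 0.2812]
orientation: [3.138, 0.033, 0.003]
force: [1.0, 0.4, -0.4]
opening: 0.0328
gripper_force: 0.0
```

```bash
sed -i 's/^O=.*/O=np.array([.589,.017,0])/' h.py
cat >> h.py <<'E'
def arc(th0,th1,n,H,r=.17,yaw=YAW):
    s=robot.read_state(); R=Rn.from_rotvec(s['orientation']).as_matrix()
    T=np.linspace(th0,th1,n+1)+np.radians(yaw); X=np.c_[H[0]-r*np.sin(T),H[1]+r*np.cos(T),0*T]
    print((np.diff(X,axis=0)@R*1000).round(1),X[-1].round(4))
E
python3 - <<'E'
from h import *
st();H=rack(-.03,-.172,0);print(H);arc(1.9,.1,10,H)
E
```

```text
t 17.9 grasp [ 0.4    -0.2034  0.1139] z [ 0.002 -0.003 -1.   ] x [1.    0.021 0.002] F [ 1.   0.4 -0.4] open 0.0328 gf 0.0 q [-0.58 -0.2   2.04 -0.    1.3   0.97]
[ 0.56170536 -0.15545     0.        ]
[[ -7.1 -29.7  -0.1]
 [ -1.6 -30.5  -0.1]
 [  3.8 -30.3  -0.1]
 [  9.2 -29.1  -0.1]
 [ 14.3 -27.   -0.1]
 [ 18.9 -24.   -0.1]
 [ 22.9 -20.3  -0. ]
 [ 26.1 -15.8  -0. ]
 [ 28.5 -10.9   0. ]
 [ 30.   -5.6   0. ]] [0.5421 0.0134 0.    ]
```

Emit:
drive_tool(
  moves=[10,0,0,0,0,0,0,10,0,0,0,0,0,0,10,0,0,0,0,0,0,10,-7,-30,0,0,0,0,10,-1.5,-30.5,0,0,0,0,10,4,-30,0,0,0,0,10,9,-29,0,0,0,0,10,0,0,0,0,0,0],
)

```text
t: 18.65
tool_pos: [0.4019, -0.0804, 0.2797]
orientation: [3.141, 0.036, 0.002]
force: [-3.2, 1.8, 6.0]
opening: 0.0177
gripper_force: 6.0
```

Run:
```python
from h import *
st();w=shot('wrist','w7')
```

```text
t 18.6 grasp [ 0.402  -0.0805  0.1124] z [ 0.001 -0.    -1.   ] x [1.    0.023 0.001] F [-3.2  1.8  6. ] open 0.0177 gf 6.0 q [-0.32 -0.31  2.14  0.    1.32  1.22]
```

View pics/w7.png

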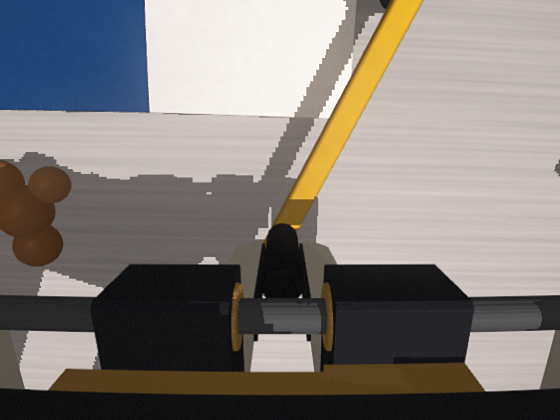

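The peg is held at (283,240) and the gate is about half shut. I'll carry on around the arc.

Run:
```python
from h import *
arc(1.125,.15,6,[.558,-.152])
```

```text
[[ 14.1 -23.7  -0. ]
 [ 17.7 -21.2  -0. ]
 [ 20.9 -18.   -0. ]
 [ 23.5 -14.4  -0. ]
 [ 25.6 -10.4  -0. ]
 [ 26.9  -6.1  -0. ]] [0.53   0.0157 0.    ]
```

Emit:
drive_tool(
  moves=[10,14,-24,0,0,0,0,10,18,-21,0,0,0,0,10,21,-18,0,0,0,0,10,23.5,-14.5,0,0,0,0,10,25.5,-10,0,0,0,0,10,27,-6,0,0,0,0,10,0,0,0,0,0,0],
)

```text
t: 19.4
tool_pos: [0.5305, 0.0141, 0.2788]
orientation: [-3.141, -0.034, -0.001]
force: [-1.3, 4.9, 6.3]
opening: 0.0176
gripper_force: 6.0
```

Run:
```python
from h import *
st();arc(.15,0,2,[.558,-.152])
```

```text
t 19.4 grasp [0.5305 0.0142 0.1115] z [ 0.001  0.    -1.   ] x [1.    0.022 0.001] F [-1.3  4.9  6.3] open 0.0176 gf 6.0 q [-0.07  0.04  1.82  0.    1.28  1.48]
[[12.7 -1.4  0. ]
 [12.7 -0.4  0. ]] [0.5553 0.018  0.    ]
```

Emit:
drive_tool(
  moves=[10,9,0,0,0,0,0,10,9,0,0,0,0,0,10,5,0,0,0,0,0,10,3,0,0,0,0,0,10,0,0,0,0,0,0],
)

```text
t: 19.9
tool_pos: [0.5543, 0.0152, 0.2786]
orientation: [-3.139, -0.033, 0.002]
force: [0.1, 12.7, 2.0]
opening: 0.0181
gripper_force: 6.0
```

Run:
```python
from h import *
st();t=shot('top','t2');w=shot('wrist','w8')
cv2.imwrite('pics/b2.png',np.hstack([cv2.resize(cv2.imread('pics/t2.png')[160:280,200:360],(400,300),interpolation=cv2.INTER_CUBIC),cv2.resize(cv2.imread('pics/w8.png'),(400,300))]))
```

```text
t 19.9 grasp [0.5541 0.0155 0.1113] z [-0.001  0.002 -1.   ] x [ 1.     0.021 -0.001] F [ 0.1 12.7  2. ] open 0.0181 gf 6.0 q [-0.07  0.11  1.75  0.    1.29  1.48]
```

View pics/b2.png

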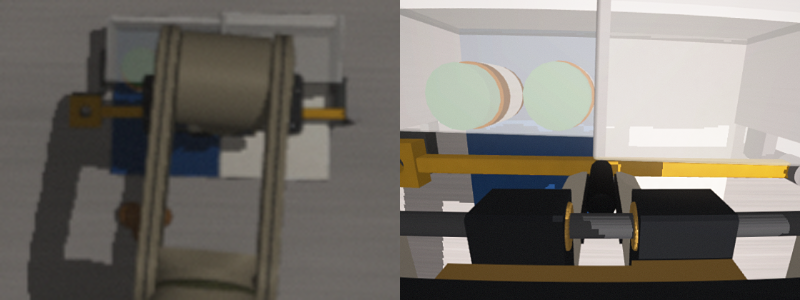

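Emit:
drive_tool(
  moves=[40,0,0,0,0,0,0,40,0,0,0,0,0,0,40,0,0,0,0,0,0,40,0,0,0,0,0,0,5,-40,0,0,0,0,0,5,0,0,0,0,0,0,5,0,0,0,0,0,0,5,0,0,0,0,0,0],
)

```text
t: 20.8
tool_pos: [0.5151, 0.0127, 0.2798]
orientation: [3.14, 0.032, 0.002]
force: [-0.1, -0.3, 0.4]
opening: 0.0128
gripper_force: 0.0
```

Emit:
drive_tool(
  moves=[5,10,0,0,0,0,0,5,5,0,0,0,0,0,5,4,0,0,0,0,0,5,3,0,0,0,0,0,5,0,0,0,0,0,0],
)

```text
t: 21.3
tool_pos: [0.5366, 0.0133, 0.2786]
orientation: [3.14, 0.032, -0.002]
force: [-0.1, -0.7, -0.8]
opening: 0.005
gripper_force: 0.0
```

Run:
```python
from h import *
st()
```

```text
t 21.3 grasp [0.5364 0.013  0.1113] z [-0.001 -0.002 -1.   ] x [ 1.     0.021 -0.001] F [-0.1 -0.7 -0.8] open 0.005 gf 0.0 q [-0.07  0.06  1.8  -0.    1.28  1.48]
```

Emit:
drive_tool(
  moves=[5,2,0,0,0,0,0,5,2,0,0,0,0,0,5,2,0,0,0,0,0,5,0,0,0,0,0,0],
)

```text
t: 21.7
tool_pos: [0.5423, 0.0134, 0.2788]
orientation: [3.14, 0.032, -0.002]
force: [0.1, 0.7, -0.5]
opening: 0.0048
gripper_force: 0.0
```

Emit:
drive_tool(
  moves=[5,1.5,0,0,0,0,0,5,1.5,0,0,0,0,0,5,0,0,0,0,0,0],
)

```text
t: 22.0
tool_pos: [0.5447, 0.0135, 0.2787]
orientation: [3.14, 0.033, -0.005]
force: [-5.4, 0.0, 3.9]
opening: 0.0049
gripper_force: 2.6
```

Emit:
drive_tool(
  moves=[5,1.5,0,0,0,0,0,5,0,0,0,0,0,0],
)

```text
t: 22.2
tool_pos: [0.5454, 0.0135, 0.2786]
orientation: [3.14, 0.033, -0.01]
force: [-12.6, -0.8, 9.3]
opening: 0.0051
gripper_force: 6.5
```

Run:
```python
from h import *
st();t=shot('top','t3');w=shot('wrist','w9')
cv2.imwrite('pics/b3.png',np.hstack([cv2.resize(cv2.imread('pics/t3.png')[180:225,210:270],(400,300),interpolation=cv2.INTER_CUBIC),cv2.resize(cv2.imread('pics/w9.png'),(400,300))]))
```

```text
t 22.2 grasp [0.5444 0.0133 0.1113] z [-0.006 -0.002 -1.   ] x [ 1.     0.021 -0.006] F [-12.6  -0.8   9.3] open 0.0051 gf 6.5 q [-0.07  0.08  1.77 -0.    1.29  1.48]
```

View pics/b3.png

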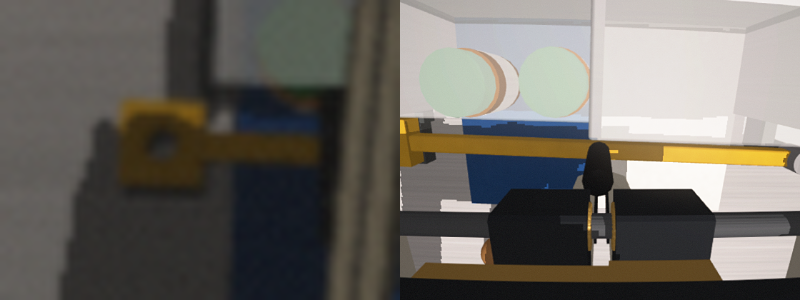

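Contact force rises to 12.6 N, so the gate is on its stop. In the left crop the knuckle hole is at crop (163,143). I'll back off and look straight at the knuckle and lug.

Emit:
drive_tool(
  moves=[5,-30,0,0,0,0,0,5,-20,0,0,0,0,0,30,-5,-40,-40,0,0,0,40,0,-45,-40,0,0,0,40,15,-45,-30,0,0,0,40,15,-40,-30,0,0,0,40,0,0,0,0,0,0],
)

```text
t: 23.0
tool_pos: [0.5185, 0.1682, 0.4079]
orientation: [-3.14, -0.038, -0.012]
force: [-0.6, 0.8, 0.3]
opening: 0.0381
gripper_force: 0.0
```

Run:
```python
from h import *
st();w=shot('wrist','w10'); print((-w['R'].T@w['t']).round(3)); c=proj(w,[.56,.192,.07])[0];print(c)
u,v=int(c[0]),int(c[1]);u0,v0=max(u-50,0),max(v-40,0)
print(u0,v0);cv2.imwrite('pics/c10.png',cv2.resize(cv2.imread('pics/w10.png')[v0:v0+80,u0:u0+100],(800,640)[:2],interpolation=cv2.INTER_CUBIC)[:600])
```

```text
t 23.0 grasp [0.5198 0.1685 0.2406] z [ 0.008  0.002 -1.   ] x [1.    0.024 0.008] F [-0.6  0.8  0.3] open 0.0381 gf 0.0 q [ 0.22 -0.02  1.64  0.    1.52  1.77]
[0.588 0.17  0.389]
[257.79322318 151.66297408]
207 111
```

View pics/c10.png

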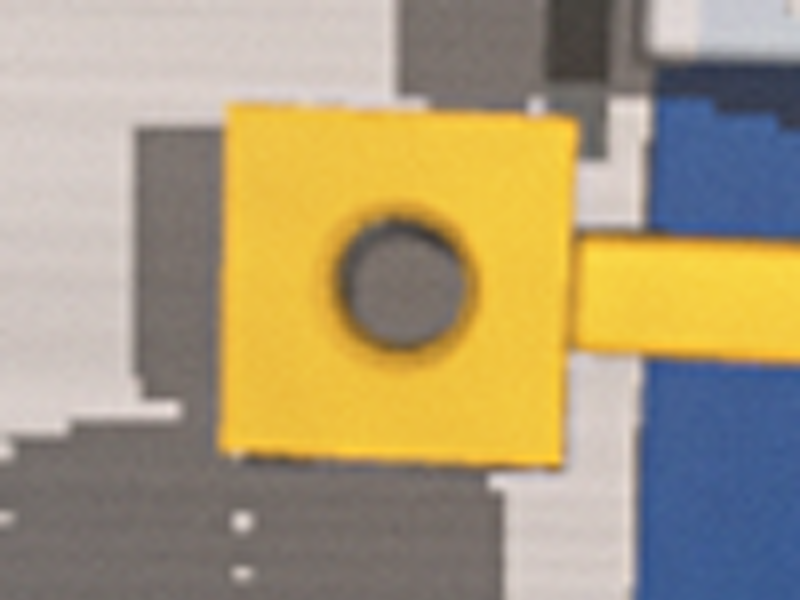

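The crop shows the knuckle hole centred at crop (405,283). A dark lug sliver shows at its robot-side edge, so the knuckle sits about 3 mm past alignment, i.e. on the stop. The pin's taper should bring it back. Now to the pin.

Run:
```python
from h import *
w=load('w10');print('gatehole',onplane(w,207+405/8,111+283/8,.07))
P=cloud(w)
plan([.471-.03,-.382+.03,.26])
```

```text
gatehole [0.56487396 0.19219378 0.07      ]
rows 11 dist 0.5245 turn/row [ 0.   -0.02  0.04]
[-8.1 46.9 -2. ]
[-8.1 46.9 -2. ]
[-8. 47. -2.]
[-8. 47. -2.]
[-8. 47. -2.]
[-7.9 47.  -2. ]
[-7.9 47.  -2. ]
[-7.9 47.  -2. ]
[-7.8 47.  -2. ]
[-7.8 47.  -2. ]
[-7.8 47.  -2. ]
```

Emit:
drive_tool(
  moves=[50,-8,47,-2,0,0,0,50,-8,47,-2,0,0,0,50,-8,47,-2,0,0,0,50,-8,47,-2,0,0,0,50,-8,47,-2,0,0,0,50,-8,47,-2,0,0,0,50,-8,47,-2,0,0,0,50,-8,47,-2,0,0,0],
)

```text
t: 23.85
tool_pos: [0.4591, -0.2155, 0.418]
orientation: [3.14, 0.031, -0.004]
force: [0.7, -0.3, -0.4]
opening: 0.0502
gripper_force: 0.0
```

Emit:
drive_tool(
  moves=[50,-8,47,-2,0,0,0,50,-8,47,-2,0,0,0,50,-8,47,-2,0,0,0,50,0,0,0,0,0,0,50,0,0,0,0,0,0],
)

```text
t: 24.35
tool_pos: [0.4383, -0.3559, 0.4237]
orientation: [-3.141, -0.027, 0.005]
force: [-0.3, -0.2, 1.1]
opening: 0.0498
gripper_force: 0.0
```

Run:
```python
from h import *
st();w=shot('wrist','w11');P=cloud(w)
hsv=cv2.cvtColor(w['color'],cv2.COLOR_RGB2HSV)
r=((hsv[...,0]<8)|(hsv[...,0]>172))&(hsv[...,1]>120)&(hsv[...,2]>60)
q=P[r&(P[...,2]>.10)&(P[...,2]<.125)];print(len(q),np.median(q,0))
top=r&(P[...,2]>np.median(q[:,2])-.004)&(P[...,2]<.125);q=P[top];v,u=np.nonzero(top);print('pix',u.mean(),v.mean(),(q.max(0)+q.min(0))/2,q.max(0)-q.min(0))
x=onplane(w,u.mean(),v.mean(),.113);print(x)
plan([x[0],x[1],.17]);plan([x[0],x[1],.094])
```

```text
t 24.4 grasp [ 0.4378 -0.3558  0.2564] z [-0.003  0.    -1.   ] x [ 1.     0.017 -0.003] F [-0.3 -0.2  1.1] open 0.0498 gf 0.0 q [-0.77  0.03  1.56 -0.    1.55  0.78]
497 [ 0.47202506 -0.38283851  0.1133627 ]
pix 314.14046121593293 161.46540880503144 [ 0.47145526 -0.38298287  0.11286818] [0.01988214 0.02074993 0.00613691]
[ 0.47158288 -0.3830607   0.113     ]
rows 2 dist 0.0969 turn/row [-0.01  0.07  0.1 ]
[16.2 14.5 43.3]
[16.2 14.4 43.4]
rows 4 dist 0.1684 turn/row [-0.    0.04  0.05]
[ 8.1  7.2 40.7]
[ 8.1  7.2 40.7]
[ 8.1  7.2 40.7]
[ 8.1  7.2 40.7]
```

Emit:
drive_tool(
  moves=[50,16,14.5,43,0,0,0,50,16.5,14.5,43,0,0,0,50,0,0,40,0,0,0,50,0,0,25,0,0,0,50,0,0,10,0,0,0,10,0,0,0,0,0,0,10,0,0,0,0,0,0,10,0,0,0,0,0,0],
  grip_force=20,
)

```text
t: 25.2
tool_pos: [0.4734, -0.3835, 0.267]
orientation: [3.137, 0.033, 0.003]
force: [-0.3, 0.7, 0.2]
opening: 0.0304
gripper_force: 0.0
```

Emit:
drive_tool(
  moves=[10,0,0,0,0,0,0,10,0,0,0,0,0,0,10,0,0,0,0,0,0,10,0,0,0,0,0,0],
)

```text
t: 25.6
tool_pos: [0.4732, -0.3835, 0.2664]
orientation: [3.138, 0.032, 0.002]
force: [-0.9, 1.3, 7.8]
opening: 0.0214
gripper_force: 20.0
```

Run:
```python
from h import *
st()
```

```text
t 25.6 grasp [ 0.4734 -0.3841  0.0991] z [ 0.001 -0.003 -1.   ] x [1.    0.021 0.001] F [-0.9  1.3  7.8] open 0.0214 gf 20.0 q [-0.76  0.26  1.6  -0.    1.28  0.79]
```

Emit:
drive_tool(
  moves=[10,0,0,-30,0,0,0,10,0,0,-45,0,0,0,10,0,0,-45,0,0,0,10,0,0,-45,0,0,0,10,0,0,0,0,0,0],
)

```text
t: 26.1
tool_pos: [0.4736, -0.3838, 0.4388]
orientation: [3.13, 0.032, 0.013]
force: [1.4, -0.1, 0.2]
opening: 0.0219
gripper_force: 20.0
```

Run:
```python
from h import *
st();plan([.5616+.0018,.1928,.27])
```

```text
t 26.1 grasp [ 0.4751 -0.3856  0.2715] z [ 0.009 -0.011 -1.   ] x [1.    0.021 0.009] F [ 1.4 -0.1  0.2] open 0.0219 gf 20.0 q [-0.76  0.14  1.42 -0.    1.57  0.79]
rows 12 dist 0.5835 turn/row [ 0.05 -0.04  0.02]
[  8.5 -47.9  -0.3]
[  8.4 -47.9  -0.3]
[  8.4 -47.9  -0.3]
[  8.4 -47.9  -0.2]
[  8.4 -47.9  -0.2]
[  8.4 -47.9  -0.1]
[  8.3 -47.9  -0.1]
[  8.3 -47.9  -0.1]
[  8.3 -47.9  -0. ]
[  8.3 -47.9   0. ]
[  8.3 -47.9   0. ]
[  8.3 -47.9   0.1]
```

Emit:
drive_tool(
  moves=[10,8.4,-48,0,0,0,0,10,8.4,-48,0,0,0,0,10,8.4,-48,0,0,0,0,10,8.4,-48,0,0,0,0,10,8.4,-48,0,0,0,0,10,8.4,-48,0,0,0,0,10,8.4,-48,0,0,0,0,10,8.4,-48,0,0,0,0],
)

```text
t: 26.9
tool_pos: [0.5317, 0.0043, 0.4283]
orientation: [3.14, 0.032, -0.002]
force: [1.6, 0.6, -0.9]
opening: 0.0215
gripper_force: 20.0
```

Emit:
drive_tool(
  moves=[10,8.4,-48,0,0,0,0,10,8.4,-48,0,0,0,0,10,8.4,-48,0,0,0,0,10,8.4,-48,0,0,0,0,10,0,0,0,0,0,0,10,0,0,0,0,0,0],
)

```text
t: 27.5
tool_pos: [0.5614, 0.1963, 0.4273]
orientation: [3.139, 0.036, -0.004]
force: [0.4, -1.0, -0.8]
opening: 0.0218
gripper_force: 20.0
```

Run:
```python
from h import *
st();w=shot('wrist','w12');plan([.5634,.1928,.19])
```

```text
t 27.5 grasp [0.5609 0.1959 0.26  ] z [-0.003 -0.002 -1.   ] x [ 1.     0.023 -0.003] F [ 0.4 -1.  -0.8] open 0.0218 gf 20.0 q [ 0.25  0.11  1.47 -0.    1.57  1.8 ]
rows 2 dist 0.0704 turn/row [0.07 0.06 0.17]
[ 1.   1.1 35.2]
[ 1.   1.1 35.2]
```

View pics/w12.png

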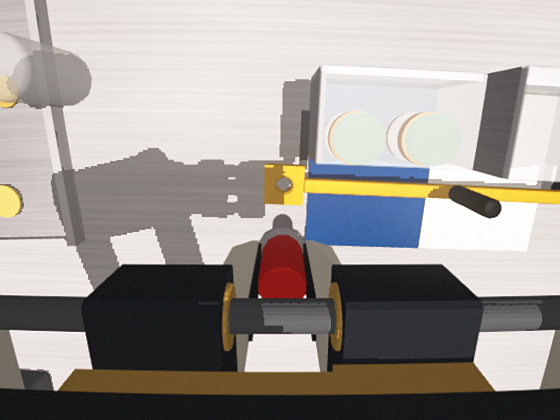

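The picture shows the pin upright between the fingers with its nose at (283,217). The knuckle hole is just ahead at (284,184), and both jars are behind the bar. I'll measure the pin's axis against the hole numerically.

```bash
cat >> h.py <<'E'
from scipy.optimize import least_squares
def pinaxis(w,tag=''):
    P=cloud(w);s=robot.read_state();g=np.array(s['tool_pos'])-[0,0,robot.grasp_offset]
    d=P-g; rel=d[...,2]; m=(np.hypot(d[...,0],d[...,1])<.03)
    for lo,hi,r,n in [(-.075,-.042,.007,'shank'),(-.025,0.0,.011,'grip')]:
        q=P[m&(rel>lo)&(rel<hi)]
        if len(q)<10: print(n,len(q)); continue
        f=least_squares(lambda c:np.hypot(q[:,0]-c[0],q[:,1]-c[1])-r,g[:2]-[.005,0],loss='soft_l1',f_scale=.001)
        print(n,len(q),'axis',f.x.round(4),'rel grasp',(f.x-g[:2]).round(4),'res',np.sqrt(np.mean(f.fun**2)).round(4))
    q=P[m&(rel<-.06)&(rel>-.11)]; print('nose z',np.percentile(q[:,2],[0,5]).round(4) if len(q) else None,'g',g.round(4))
def hole(w,near,z=.07):
    """centre of knuckle plate top from yellow mask"""
    P=cloud(w);hsv=cv2.cvtColor(w['color'],cv2.COLOR_RGB2HSV)
    y=(hsv[...,0]>15)&(hsv[...,0]<35)&(hsv[...,1]>110)&(abs(P[...,2]-z)<.012)&(abs(P[...,0]-near[0])<.035)
    q=P[y&(P[...,1]>near[1]-.045)]; w_=q[q[:,1]>near[1]-.012]
    print('plate x',np.percentile(w_[:,0],[1,99]).round(4),'mid',np.percentile(w_[:,0],[1,99]).mean().round(4),'y max',np.percentile(q[:,1],99.5).round(4),'y c',(np.percentile(q[:,1],99.5)-.020).round(4),len(w_))
E
python3 - <<'E'
from h import *
w=load('w12');pinaxis(w);hole(w,[.564,.192])
w=load('w10');hole(w,[.564,.192])
w=load('w12');print('hole pix',onplane(w,284,184,.07),'nose pix',onplane(w,283,219,.167))
E
```

```text
shank 175 axis [0.5593 0.1956] rel grasp [-0.0022  0.0005] res 0.0002
grip 1477 axis [0.5597 0.1957] rel grasp [-0.0018  0.0006] res 0.0064
nose z [0.1817 0.183 ] g [0.5615 0.1951 0.2603]
plate x [0.5454 0.5853] mid 0.5654 y max 0.2134 y c 0.1934 1174
plate x [0.5454 0.5844] mid 0.5649 y max 0.2141 y c 0.1941 1364
hole pix [0.56579094 0.19321954 0.07      ] nose pix [0.55809521 0.19454129 0.167     ]
```

Emit:
drive_tool(
  moves=[10,2.7,2.3,20,0,0,0,10,0,0,25,0,0,0,10,0,0,20,0,0,0,10,0,0,10,0,0,0,10,0,0,0,0,0,0,10,0,0,0,0,0,0],
)

```text
t: 28.15
tool_pos: [0.5646, 0.192, 0.3543]
orientation: [3.14, 0.031, -0.0]
force: [0.7, 0.5, -0.6]
opening: 0.0218
gripper_force: 20.0
```

Run:
```python
from h import *
st();w=shot('wrist','w13');pinaxis(w);hole(w,[.564,.192])
```

```text
t 28.1 grasp [0.5646 0.1918 0.187 ] z [-0.    -0.001 -1.   ] x [ 1.    0.02 -0.  ] F [ 0.7  0.5 -0.6] open 0.0218 gf 20.0 q [ 0.24  0.15  1.56 -0.    1.43  1.79]
shank 176 axis [0.5631 0.1915] rel grasp [-0.0017 -0.0008] res 0.0002
grip 1505 axis [0.5633 0.1917] rel grasp [-0.0015 -0.0006] res 0.0065
nose z [0.108  0.1093] g [0.5648 0.1923 0.1876]
plate x [0.5462 0.5854] mid 0.5658 y max 0.2131 y c 0.1931 1561
```

Emit:
drive_tool(
  moves=[10,-0.5,-1.5,8,0,0,0,10,0,0,10,0,0,0,10,0,0,6,0,0,0,10,0,0,6,0,0,0,10,0,0,0,0,0,0],
)

```text
t: 28.7
tool_pos: [0.5633, 0.1941, 0.3218]
orientation: [3.139, 0.033, -0.005]
force: [-0.6, 0.9, -1.6]
opening: 0.0219
gripper_force: 20.0
```

Run:
```python
from h import *
st();w=shot('wrist','w14');pinaxis(w);hole(w,[.564,.192])
```

```text
t 28.7 grasp [0.5627 0.1938 0.1545] z [-0.003 -0.002 -1.   ] x [ 1.     0.021 -0.003] F [-0.6  0.9 -1.6] open 0.0219 gf 20.0 q [ 0.25  0.17  1.59 -0.    1.38  1.8 ]
shank 174 axis [0.561  0.1935] rel grasp [-0.0025 -0.0007] res 0.0002
grip 1511 axis [0.5615 0.1937] rel grasp [-0.002  -0.0005] res 0.0065
nose z [0.0454 0.0592] g [0.5635 0.1941 0.1552]
plate x [0.5485 0.5841] mid 0.5663 y max 0.2132 y c 0.1932 1702
```

Emit:
drive_tool(
  moves=[10,0.5,0,4,0,0,0,10,0,0,4,0,0,0,10,0,0,4,0,0,0,10,0,0,0,0,0,0],
)

```text
t: 29.15
tool_pos: [0.564, 0.1941, 0.3105]
orientation: [3.14, 0.032, -0.004]
force: [0.3, -1.1, -2.1]
opening: 0.0218
gripper_force: 20.0
```

Run:
```python
from h import *
st();w=shot('wrist','w15');pinaxis(w);hole(w,[.564,.192])
```

```text
t 29.1 grasp [0.5636 0.1938 0.1432] z [-0.002 -0.002 -1.   ] x [ 1.     0.021 -0.002] F [ 0.3 -1.1 -2.1] open 0.0218 gf 20.0 q [ 0.25  0.18  1.6  -0.    1.36  1.8 ]
shank 2295 axis [0.5713 0.1913] rel grasp [ 0.0072 -0.0028] res 0.0102
grip 1492 axis [0.5779 0.1933] rel grasp [ 0.0138 -0.0009] res 0.0063
nose z [0.0378 0.0522] g [0.5641 0.1941 0.1435]
plate x [0.5535 0.5836] mid 0.5685 y max 0.2131 y c 0.1931 1667
```

Emit:
drive_tool(
  moves=[10,0,0,4,0,0,0,10,0,0,4,0,0,0,10,0,0,4,0,0,0,10,0,0,0,0,0,0],
)

```text
t: 29.6
tool_pos: [0.5639, 0.1941, 0.2983]
orientation: [3.14, 0.032, -0.004]
force: [0.0, -0.4, -0.9]
opening: 0.0216
gripper_force: 20.0
```

Nose is well into the lug with no force. I'll continue down.

Emit:
drive_tool(
  moves=[10,0,0,6,0,0,0,10,0,0,6,0,0,0,10,0,0,6,0,0,0,10,0,0,5,0,0,0,10,0,0,0,0,0,0],
)

```text
t: 30.1
tool_pos: [0.5639, 0.194, 0.275]
orientation: [3.14, 0.032, -0.004]
force: [-0.3, 0.0, -1.8]
opening: 0.0217
gripper_force: 20.0
```

Emit:
drive_tool(
  moves=[10,0,0,2,0,0,0,10,0,0,2,0,0,0,10,0,0,1,0,0,0,10,0,0,0,0,0,0],
)

```text
t: 30.5
tool_pos: [0.5642, 0.1941, 0.2713]
orientation: [3.14, 0.032, -0.002]
force: [0.2, -0.3, -1.4]
opening: 0.0213
gripper_force: 20.0
```

Emit:
drive_tool(
  moves=[10,0,0,1.5,0,0,0,10,0,0,1,0,0,0,10,0,0,0,0,0,0],
)

```text
t: 30.8
tool_pos: [0.5646, 0.1941, 0.2704]
orientation: [3.14, 0.032, 0.001]
force: [-3.6, -1.2, 7.9]
opening: 0.0217
gripper_force: 20.0
```

Emit:
drive_tool(
  moves=[40,0,0,0,0,0,0,40,0,0,0,0,0,0,40,0,0,0,0,0,0,40,0,0,-20,0,0,0,40,0,0,-40,0,0,0,40,0,0,-40,0,0,0,40,-40,0,-20,0,0,0,40,0,0,0,0,0,0],
)

```text
t: 31.6
tool_pos: [0.5228, 0.1939, 0.3929]
orientation: [-3.141, -0.034, -0.005]
force: [1.2, 1.1, -0.7]
opening: 0.0398
gripper_force: 0.0
```

Run:
```python
from h import *
st();w=shot('wrist','w16');P=cloud(w);t=shot('top','t16')
hsv=cv2.cvtColor(w['color'],cv2.COLOR_RGB2HSV)
r=((hsv[...,0]<8)|(hsv[...,0]>172))&(hsv[...,1]>120)&(hsv[...,2]>60)&(P[...,2]>.05)&(P[...,2]<.14)&(abs(P[...,1]-.193)<.05)
q=P[r];tp=q[q[:,2]>.112];print('pin top z',np.percentile(q[:,2],[1,50,98]).round(4),'top c',((tp.max(0)+tp.min(0))/2).round(4))
lo=q[(q[:,2]<.105)];f=least_squares(lambda c:np.hypot(lo[:,0]-c[0],lo[:,1]-c[1])-.011,[.562,.193],loss='soft_l1',f_scale=.001);print('axis low',f.x)
hole(w,[.564,.192])
g=((hsv[...,0]>40)&(hsv[...,0]<90)&(hsv[...,1]>20)).astype(np.uint8)
n,l,s,c=cv2.connectedComponentsWithStats(g)
for i in range(1,n):
    if s[i,4]>400: print(c[i],s[i],(onplane(w,*c[i],.082)-O).round(4))
# bystanders: compare depth clouds before/after in top view
a=cloud(load('top0'));b=cloud(t)
for nm,(u0,u1,v0,v1),z in [('bowl',(408,440,155,185),.02),('root',(240,272,238,268),.01),('spray',(140,172,150,185),.05)]:
    for X in(a,b):
        q=X[v0:v1,u0:u1].reshape(-1,3);q=q[(q[:,2]>z)&(q[:,2]<.5)];print(nm,len(q),np.median(q,0).round(3))
```

```text
t 31.6 grasp [0.5234 0.1939 0.2256] z [ 0.003  0.    -1.   ] x [1.    0.021 0.003] F [ 1.2  1.1 -0.7] open 0.0398 gf 0.0 q [ 0.26  0.02  1.63 -0.    1.49  1.81]
pin top z [0.0752 0.1174 0.1187] top c [0.5626 0.194  0.1158]
axis low [0.56200774 0.19301706]
plate x [0.5431 0.5828] mid 0.5629 y max 0.2138 y c 0.1938 842
[467.39471007  88.37131231] [444  68  42  52 983] [0.0331 0.0249 0.082 ]
[371.1311828  113.88387097] [346  98  54  29 465] [0.01   0.1039 0.082 ]
bowl 356 [ 0.696 -0.452  0.037]
bowl 357 [ 0.696 -0.452  0.035]
root 315 [0.41  0.112 0.03 ]
root 277 [0.407 0.108 0.03 ]
spray 357 [0.667 0.432 0.117]
spray 359 [0.667 0.433 0.116]
```

Run:
```python
from h import *
w=load('w12')
for p in [(357,138),(432,138)]: print((onplane(w,*p,.082)-O).round(4))
print(robot.close_job())
```

```text
[0.0249 0.1084 0.082 ]
[0.027  0.0365 0.082 ]
the job is handed in; nothing more can be done
None
```

The job is handed in; by my last measurements both short jars (no tall jars were present) are home under the low roof, the gate is shut and the pin is seated through both holes, but no verdict was returned.

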